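Stop the electrode oven and crack its stuck lid

ROBOT

A 7-joint arm with a two-finger parallel gripper is mounted at the origin on the work surface. World frame = base frame: x ahead of the robot, y to its left, z up, the work surface at z = 0. Lengths are in m, angles in rad, forces in N, time in s.
With the tool pointing down it reaches from about 0.35 to 0.9 m from the base axis. Payload 7.2 kg.
Tool frame: the origin (TCP) lies on the centre line of the jaws, within the pads' length; the fingertips stand 11 mm ahead of it and the grasp point (between the pads) lies 8 mm behind it; z points along the fingers, y is the line along which they close (so a half turn about z gives the same grasp; the last joint's range is limited). The gripper opens to 85 mm and grips with 20 to 120 N. Pads are 22 mm wide; open, the fingers measure 114 mm over their backs; the gripper's body (76 mm by 85 mm) begins 54 mm behind the grasp point. The pads swing forward as they close: fully open they stand 13 mm farther back than shut.
Start: joints at [1.156, 0.411, -0.013, 1.596, 0.006, 1.134, -0.082], TCP at [0.212, -0.588, 0.242] pointing down, gripper open.
Joint ranges: [-2.95, 2.95], [-0.29, 1.99], [-1.47, 1.44], [0.14, 2.54], [-1.03, 4.17], [0.13, 1.85], [-2.86, 2.86]. Speed limits (rad/s): [2.39, 2.39, 3.01, 3.01, 3.14, 3.14, 3.14].

INTERFACE

Orientations are given as a rotation vector (axis times angle).
In Python, from bench import manip gives the robot as it stands. The module is installed in compiled form; this text tells all that it offers. Calls block until the motion is done:
- manip.move_to(position, orientation): joint-space move of the TCP to a pose.
- manip.movel(position, ori=None, feed=0.15, f_stop=None): straight line of the TCP; ori=None keeps the orientation; feed is the mean speed in m/s. With f_stop (N) it stops when the force on the tool has changed by that much, and returns True; else False.
- manip.set_joints(angles): joint-space move.
- manip.ungrasp() and manip.close(grip_force=None): open the fingers fully, or close them until they stop; grip_force is the grip in N (None keeps the last).
- manip.dwell(seconds).
- manip.inverse_kinematics(position, orientation): joint angles nearest the present ones, or None.
- manip.read_state(): the state.
- manip.camera(name): name is "scene" or "top" or "wrist"; returns the picture (480x640x3 uint8, red, green, blue); there is no depth.
- manip.camera_params(name): a dict with "fov_y" (degrees; the focal length in pixels is half the picture's height over the tangent of half this angle, whatever the lens; pixels are square), "cx", "cy" (the principal point, pixels), "distortion" ([k1, k2, p1, p2, k3] as OpenCV has them; the pictures are not rectified), "position" and "orientation" of the camera in the world. Camera axes: x right, y up, looking along -z (the intrinsics and any distortion apply to the point x, -y, -z); pixel columns grow to the right and rows downward; lengths in m; the calibration is good to about 2 mm. A picture is of the moment at which its call begins: read the wrist's pose just before it. camera_params takes no time and is no camera call; for the wrist camera it gives the pose at the moment of the call.
A pose or a line that the arm cannot do raises manip.MotionError and nothing moves.
- manip.close_job(): hands the job in; it is judged then, once.
The state is a dict: "time": time; "joint_pos": joint angles; "joint_vel": joint speeds; "joint_efforts": joint torques, N m; "tcp_pos": TCP position; "tool_rot": TCP orientation; "wrist_force": force on the tool from outside, world axes, zero at the start; "ft_torque": the same for the moment, N m; "grip_width": finger opening in m; "grip_force": force on a finger pad.
Only numpy, scipy, OpenCV 4.12 (cv2) and the standard library are available. Lean on these libraries where they do the work, as an engineer would, in place of code of your own. Each camera call takes 0.05 s, during which the arm holds its last target. There are 200 camera calls.

TASK

The electrode oven's bake is over, so shut it down and vent it. On its control housing press the mushroom-head button fully in and let it come back (heater stop), then the small round button likewise (fan stop), one at a time in that order, leaving the square start button alone. Then pull the lid up by its bar handle until it breaks free of its baked-on gasket, without letting it fly open, and finish while still holding the lid in the gripper, steady and just ajar, with a gap of about 3 cm at its front edge; leave the loose things on the bench where they lie.

Things in the scene. Friction and masses are not known exactly. Their poses are not given: they have to be found in the camera images.
- oven: fixed bench electrode oven: grey chest 250 (x) x 400 (y) mm, rim 185 mm high, hinged lid on top, front to its -x (robot's side). Lower control housing on its right (-y) end: y -200 to -310, x -125 to +100 mm, flat aluminium top 145 mm above the bench. Origin: under the chest's centre, on the bench; x away from robot, y left, z up; turned up to 12 degrees
- heater_stop (a joint): travel of the heater-stop button, m: 0 out, 0.006 fully in; spring return, about 1.4 N to start and 4.5 N fully in, pressed straight down
- heater_stop_top (a point): centre of the top of the heater-stop button: black mushroom head 36 mm across, its top 171 mm above the bench (26 mm above the housing). The three buttons stand in a row along the oven's x, 55 mm apart, at oven y = -255, x = -85, -30 and +25 mm; which stands in which place differs from unit to unit
- fan_stop (a joint): travel of the fan-stop button, m: 0 out, 0.006 fully in; spring return, same spring
- fan_stop_top (a point): centre of the top of the fan-stop button: a black round flat-topped button 22 mm across in a steel ring 31 mm across, standing 20 mm above the top of the control housing (165 mm above the bench)
- start (a joint): travel of the start button, m: 0 out, 0.006 fully in; same spring; not to be pressed
- start_top (a point): centre of the top of the start button: a black square button 24 mm wide in a square steel frame 32 mm wide, standing 14 mm above the top of the control housing (159 mm above the bench)
- lid_angle (a joint): lid angle, rad: 0 shut, grows as the front edge (260 mm from the hinge line) lifts; a 30 mm gap is 0.115 rad. The stuck gasket takes a pull of about 15 to 24 N at the handle (lid's weight included), peaking in the first 2 to 3 mm of lift there, and lets go fully within 8 mm; then only the weight, 4 to 6 N at the handle, is left. Nothing else keeps the lid up: let go, it falls shut
- oven_lid: the oven's lid with its handle: grey plate 254 (x) x 404 (y) x 24 mm with a raised steel panel 8 mm high in its middle, about 0.95 kg. Origin: middle of the hinge line; x, y, z as the oven's when shut, tipping with the lid
- lid_handle (a point): middle of the lid's bar handle, on the bar's axis: round black bar 14 mm thick, 150 mm long, parallel to the front edge, on two 10 mm posts 60 mm to either side; 45 mm above the lid's top plate, 22 mm in from its front edge, 259 mm above the bench when shut, 238 mm in front of the hinge line. Moves with the lid
- lid_front (a point): middle of the lid's lower front edge, 190 mm above the bench when shut
- lid_hinge (a point): middle of the lid's hinge line, fixed on the oven at its x = +133 mm, 196 mm above the bench; the line runs along the oven's y
- chipping_hammer: loose chipping hammer, wooden handle along its x, steel head, 200 mm long; lies on the bench to the left. Origin: under the front end of the handle
- wire_brush: loose wooden wire brush 240 mm long along its x, lying on its side on the bench to the left, bristles to its +y. Origin: underside of the middle of its handle
- dip_jar: loose white jar with black cap, 76 mm wide, 75 mm high, on the bench to the right. Origin: centre of its underside
- square: loose steel try square, stock 100 mm along its x, blade 150 mm along its y, lying on the bench at the right front. Origin: middle of the stock's underside

How it is judged:
On the way, in this order (a step that is already met when the one before it is completed fails the run):
1. the mushroom-head heater-stop button is pressed in (at least 4 of 6 mm) (value of joint heater_stop above 0.004 m), for 0.05 s.
2. then, with the heater-stop button back out, the round fan-stop button is pressed in (at least 4 of 6 mm) (value of joint fan_stop above 0.004 m and value of joint heater_stop below 0.002 m), for 0.05 s.
3. then the lid is broken free of the gasket and stands ajar, held by the fingers (value of joint lid_angle between 0.06 and 0.19 rad and contact force between the fingers and oven_lid above 2 N), for 0.5 s.
At the end, for the whole second after the job is handed in: the fingers hold the lid (more than 2 N on it) and the lid stands still, ajar by 0.06 to 0.19 rad (a gap of 16 to 49 mm at the front edge); all three buttons are out again; the four loose things are within 30 mm of where they lay (all of step 3 and velocity of joint lid_angle between -0.05 and 0.05 rad/s and value of joint each of heater_stop, fan_stop, start below 0.002 m and distance of each of chipping_hammer, wire_brush, dip_jar, square from where it was at the start of the episode below 0.03 m); the arm keeps its last pose, push and grip.
It fails at once if the square start button is pressed (value of joint start above 0.002 m).
It fails at once if two buttons are pressed at once (value of joint each of heater_stop, fan_stop above 0.002 m).
It fails at once if the lid flies open (beyond 0.26 rad, 67 mm at the front edge) (value of joint lid_angle above 0.26 rad).
It fails at once if a loose thing on the bench is shoved by more than 30 mm (distance of any of chipping_hammer, wire_brush, dip_jar, square from where it was at the start of the episode above 0.03 m).
It also fails if it takes over 43 s, if anything falls off the work surface, if the arm or the gripper's body presses on something with over 40 N, if the wrist force passes 120 N, or if a joint passes its speed limit or range.

## Working session

There is one attempt and no reset: what is moved stays moved. The work goes in short steps, each a Python script; the robot and the scene stay as the last script left them, time stands still between calls to the robot, and variables do not carry over. Pictures are saved under pics/ and viewed, at most 10 in all, crops included, and the job is handed in when it is done.

```bash
mkdir -p pics; python3 - <<'E'
from bench import manip
import cv2,numpy as np
for n in ["top","scene"]:
    im=manip.camera(n); cv2.imwrite(f"pics/{n}0.png",im[:,:,::-1]); p=manip.camera_params(n); print(n,p)
s=manip.read_state(); print(s["time"],s["tcp_pos"],s["tool_rot"])
E
```

```text
top {'fov_y': 54.98981332952614, 'cx': 317.5904773743015, 'cy': 233.90340018946068, 'distortion': array([0.03600718, 0.        , 0.        , 0.        , 0.        ]), 'position': array([0.45807121, 0.03145294, 1.42825425]), 'orientation': array([ 0.04698059, -0.05476318, -1.59365906])}
scene {'fov_y': 44.40478958835499, 'cx': 316.9081501795752, 'cy': 242.12386348722148, 'distortion': array([-0.19485633,  0.        ,  0.        ,  0.        ,  0.        ]), 'position': array([1.50498814, 0.2477628 , 1.79088364]), 'orientation': array([0.38166381, 0.49257424, 1.71515109])}
0.1 [ 0.21227484 -0.58738839  0.24152552] [-3.09305518e+00 -5.41882545e-01  5.25551064e-04]
```

View pics/top0.png

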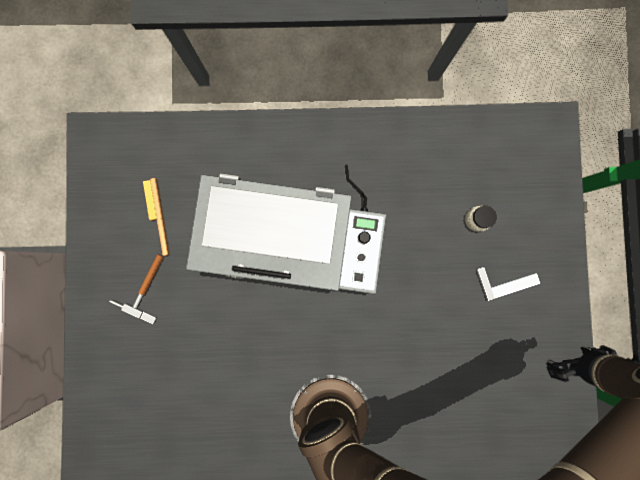

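View pics/scene0.png

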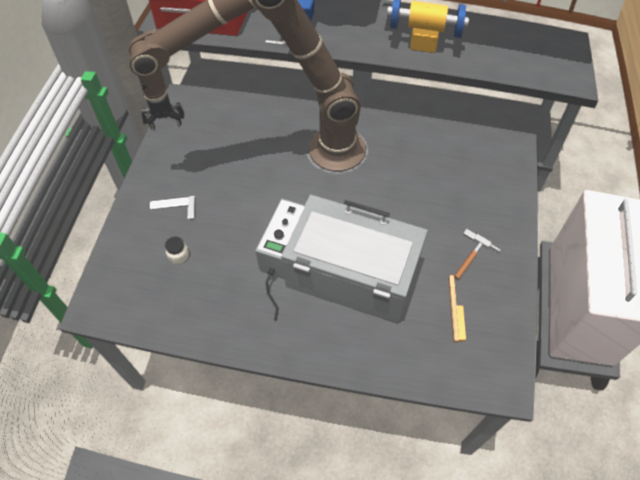

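The top view shows the mushroom at (364,238), the round button at (361,257), the square at (358,277), and the handle from (233,268) to (291,275). So going from the far side towards the robot, the order is heater, fan, start. In the scene view the mushroom is at about (279,234), the round at (285,222), the square at (292,210), and the handle at about (367,211).

```bash
cat > h.py <<'E'
import cv2,numpy as np
from scipy.spatial.transform import Rotation as R
def ray(p,uv):
    f=240/np.tan(np.radians(p["fov_y"]/2)); K=np.array([[f,0,p["cx"]],[0,f,p["cy"]],[0,0,1]])
    n=cv2.undistortPoints(np.array([[uv]],float),K,np.array(p["distortion"]))[0,0]
    return R.from_rotvec(p["orientation"]).apply([n[0],-n[1],-1])
def onplane(p,uv,z):
    d=ray(p,uv); o=p["position"]; return o+d*(z-o[2])/d[2]
def blob(im,uv,w,th):
    """dark component nearest uv: centre of its min-area rectangle"""
    u,v=uv; c=im[v-w:v+w+1,u-w:u+w+1].max(axis=2)
    n,l,s,ce=cv2.connectedComponentsWithStats((c<th).astype(np.uint8))
    k=min((i for i in range(1,n) if s[i,4]>8),key=lambda i:np.hypot(*(ce[i]-w)))
    r=cv2.minAreaRect(np.argwhere(l==k)[:,::-1].astype(np.float32))
    return ce[k]+[u-w,v-w],np.array(r[0])+[u-w,v-w],r[1],s[k,4]
def fit(L,W):
    """planar rigid fit: yaw, translation, residuals"""
    L=np.array(L)[:,:2];W=np.array(W)[:,:2];a=L-L.mean(0);b=W-W.mean(0)
    y=np.arctan2((a[:,0]*b[:,1]-a[:,1]*b[:,0]).sum(),(a*b).sum())
    M=np.array([[np.cos(y),-np.sin(y)],[np.sin(y),np.cos(y)]]);t=W.mean(0)-M@L.mean(0)
    return y,t,W-(L@M.T+t)
E
python3 - <<'E'
from h import *; from bench import manip
loc=[(.025,-.255,.171),(-.03,-.255,.165),(-.085,-.255,.159),(-.105,0,.259)]
for n,px in [("top",[(364,238),(361,257),(358,277),(262,272)]),("scene",[(279,234),(285,222),(292,210),(367,211)])]:
    im=cv2.imread(f"pics/{n}0.png");p=manip.camera_params(n);W=[]
    for i,(q,l) in enumerate(zip(px,loc)):
        b=blob(im,q,40 if i==3 else 9,75); w=onplane(p,b[1],l[2]);W.append(w);print(n,b,w.round(4))
    y,t,r=fit(loc,W);print(np.degrees(y),t,r.round(4).tolist())
E
```

```text
top (array([362.48484848, 238.57575758]), array([363.37069035, 237.80172443]), (11.292354583740234, 9.585370063781738), np.int32(33)) [ 0.5257 -0.1005  0.171 ]Traceback (most recent call last):
  File "<stdin>", line 6, in <module>
  File "h.py", line 13, in blob
    k=min((i for i in range(1,n) if s[i,4]>8),key=lambda i:np.hypot(*(ce[i]-w)))
ValueError: min() iterable argument is empty
```

```bash
python3 - <<'E'
from h import *; from bench import manip
loc=[(.025,-.255,.171),(-.03,-.255,.165),(-.085,-.255,.159),(-.105,0,.259)]
crops=[]
for n,px in [("top",[(364,238),(361,257),(358,277),(262,272)]),("scene",[(279,234),(285,222),(292,210),(367,211)])]:
    im=cv2.imread(f"pics/{n}0.png");p=manip.camera_params(n);W=[]
    for i,(q,l) in enumerate(zip(px,loc)):
        b=blob(im,q,40 if i==3 else 8,80 if i==3 else 115); w=onplane(p,b[1],l[2]);W.append(w);print(n,b[1].round(1),np.round(b[2],1),b[3],w.round(4))
    y,t,r=fit(loc,W);print(np.degrees(y),t,r.round(4).tolist())
    u,v=px[1]; crops.append(cv2.resize(im[v-35:v+35,u-25:u+25],None,fx=8,fy=8,interpolation=cv2.INTER_CUBIC))
cv2.imwrite("pics/crop.png",np.hstack(crops))
E
```

```text
top [363.5 237.5] [11. 11.] 118 [ 0.5265 -0.1008  0.171 ]
top [360.8 257.2] [5.7 6.4] 38 [ 0.4729 -0.0923  0.165 ]
top [358.5 277. ] [8. 7.] 59 [ 0.4191 -0.0851  0.159 ]
top [261.  272.3] [58.8  5.7] 315 [0.4399 0.17   0.259 ]
-9.148460020642815 [0.54314262 0.15400238] [[-0.0008, 0.0009], [-0.0001, 0.0007], [0.0004, -0.0009], [0.0004, -0.0007]]
scene [278. 234.] [8. 8.] 62 [ 0.5363 -0.1011  0.171 ]
scene [284.5 221.5] [5. 3.] 20 [ 0.4811 -0.0925  0.165 ]
scene [291.1 209.2] [5.4 4.7] 28 [ 0.4248 -0.083   0.159 ]
scene [357. 206.] [8.2 0.6] 9 [0.4399 0.14   0.259 ]
-6.749299005978269 [0.5414052  0.15004864] [[0.0001, 0.005], [-0.0006, 0.0072], [-0.0023, 0.0102], [0.0028, -0.0224]]
```

View pics/crop.png

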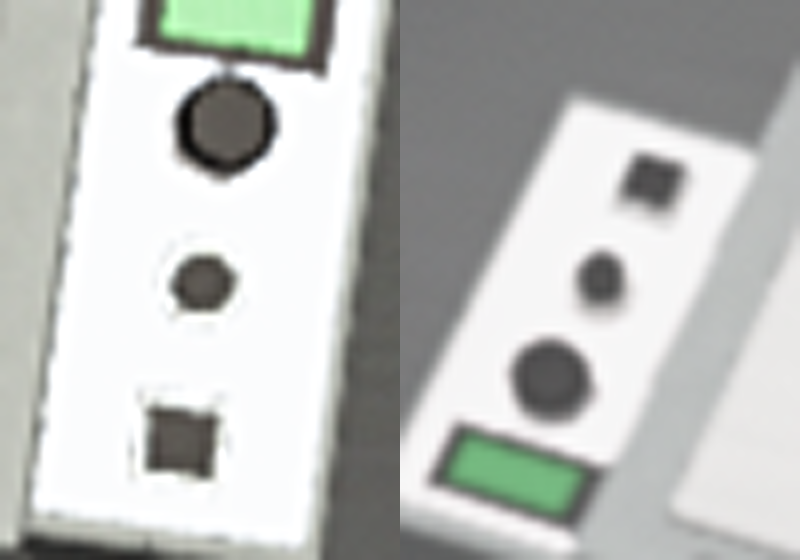

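The top-view fit is consistent, with residuals under 1 mm and yaw −9.15°. I'll move above the heater button and check with the wrist camera.

```bash
cat >> h.py <<'E'
YAW=np.radians(-9.15);T=np.array([.5431,.1540])
def world(x,y,z):
    c,s=np.cos(YAW),np.sin(YAW);return np.array([T[0]+c*x-s*y,T[1]+s*x+c*y,z])
def down(sgn): return (R.from_euler("z",YAW+sgn*np.pi/2)*R.from_euler("x",np.pi)).as_rotvec()
E
python3 - <<'E'
from h import *; from bench import manip
s=manip.read_state()
t=world(.025,-.255,.30)
for g in (1,-1): print(g,manip.inverse_kinematics(t,down(g)),manip.inverse_kinematics(world(-.105,0,.3),down(g)))
g=1
manip.movel(s["tcp_pos"]+[0,0,.06],feed=.1)
manip.close(60)
q=[manip.inverse_kinematics(t,down(g)) for g in (1,-1)]
g=min((1,-1),key=lambda g:abs((manip.inverse_kinematics(t,down(g)) if manip.inverse_kinematics(t,down(g)) is not None else [9]*7)[6]))
print(g);manip.move_to(t,down(g))
s=manip.read_state();print(s["time"],s["tcp_pos"],s["wrist_force"],s["grip_width"])
p=manip.camera_params("wrist");im=manip.camera("wrist");cv2.imwrite("pics/w1.png",im[:,:,::-1]);np.save("w1.npy",p,allow_pickle=True)
E
```

```text
1 [ 0.5768112   0.26932903 -0.58406457  1.70082055  0.15697106  1.21846637
 -0.20474884] [ 0.49478595  0.25783321 -1.12858412  1.82100129  0.24808352  1.21840956
 -0.86755929]
-1 [-0.83091245  0.42001042  1.27428725  1.78140877 -0.42225564  1.25833749
 -2.74705339] [ 0.55532657  0.2957664  -1.22306583  1.81881024  0.29465399  1.23332206
  2.22847044]
1
3.6917 [ 0.52706296 -0.10334941  0.29981244] [0.07744223 0.1309785  0.19204533] 0.00010307641497546545
```

View pics/w1.png

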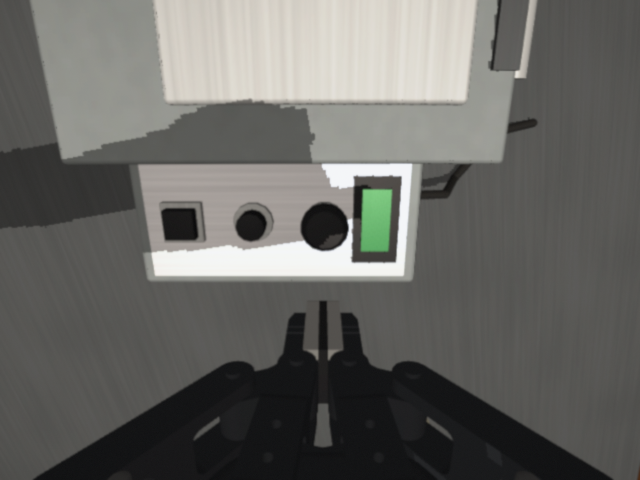

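The wrist view shows the square at (180,224), the round at (251,225) and the mushroom at (325,226). I'll cast these rays and compare them with the fit.

```bash
python3 - <<'E'
from h import *
im=cv2.imread("pics/w1.png");p=np.load("w1.npy",allow_pickle=True).item()
for q,l in [((325,226),(.025,-.255,.171)),((251,225),(-.03,-.255,.165)),((180,224),(-.085,-.255,.159))]:
    b=blob(im,q,30,70);w=onplane(p,b[1],l[2]);print(b[1],b[2],b[3],w.round(4),((w-world(*l))*1e3).round(1), (onplane(p,q,l[2])-world(*l)).round(4))
E
```

```text
[324.00000381 226.5       ] (45.96194076538086, 45.961936950683594) 1717 [ 0.5293 -0.0975  0.171 ] [ 2.1  4.3 -0. ] [ 0.0028  0.0045 -0.    ]
[251.00000381 225.00000191] (28.284271240234375, 31.11269760131836) 730 [ 0.4764 -0.0895  0.165 ] [ 3.4  3.5 -0. ] [ 0.0034  0.0035 -0.    ]
[179.5 223.5] (31.0, 35.0) 1065 [ 0.422  -0.0812  0.159 ] [ 3.4  3.  -0. ] [ 0.0036  0.0026 -0.    ]
```

The wrist view agrees within 4 mm. I'll split the difference (+2,+2 mm) and press both buttons.

```bash
sed -i 's/T=np.array(\[.5431,.1540\])/T=np.array([.5451,.1562])/' h.py; cat > press.py <<'E'
from h import *; from bench import manip
def press(x,ztop):
    manip.movel(world(x,-.255,ztop+.011+.012),down(1),feed=.12);manip.dwell(.3)
    f0=manip.read_state()["wrist_force"][2]
    for dz in (.004,.001,-.002,-.004,-.006,-.008,-.010):
        hit=manip.movel(world(x,-.255,ztop+.011+dz),feed=.02); manip.dwell(.1)
        s=manip.read_state();f=s["wrist_force"][2]-f0
        print(dz,round(s["tcp_pos"][2]-.011-ztop,4),round(f,2))
        if f>7: break
    manip.dwell(.15)
    manip.movel(world(x,-.255,ztop+.011+.04),feed=.1);manip.dwell(.2)
    s=manip.read_state();print(s["time"],s["tcp_pos"]-world(x,-.255,ztop+.051),s["wrist_force"])
E
python3 -c "
from press import *
press(.025,.171)"
```

```text
0.004 0.004 -0.12
0.001 0.001 -0.11
-0.002 -0.0018 3.05
-0.004 -0.0038 4.22
-0.006 -0.0059 4.83
-0.008 -0.0062 20.54
8.5583 [-4.78027272e-04  5.00120200e-05 -8.34658697e-04] [ 0.08475023 -0.45998717 -0.45807573]
```

The heater press is a clean spring profile down to the bottom stop. Next is the fan button.

```bash
python3 - <<'E'
from press import *
press(-.03,.165)
manip.movel(world(-.06,-.2,.34),feed=.2)
manip.ungrasp()
manip.move_to(world(-.16,0,.36),down(1));manip.dwell(.2)
s=manip.read_state();print(s["time"],s["tcp_pos"])
p=manip.camera_params("wrist");im=manip.camera("wrist");cv2.imwrite("pics/w2.png",im[:,:,::-1]);np.save("w2.npy",p,allow_pickle=True)
E
```

```text
0.004 0.0041 0.47
0.001 0.001 0.72
-0.002 -0.0018 1.91
-0.004 -0.0038 3.61
-0.006 -0.0059 5.48
-0.008 -0.0063 23.56
13.0333 [-4.57106516e-04  5.75423949e-05 -7.70905007e-04] [-0.10692298 -0.06781143 -0.00665278]
15.7583 [0.38781175 0.18030348 0.35970543]
```

View pics/w2.png

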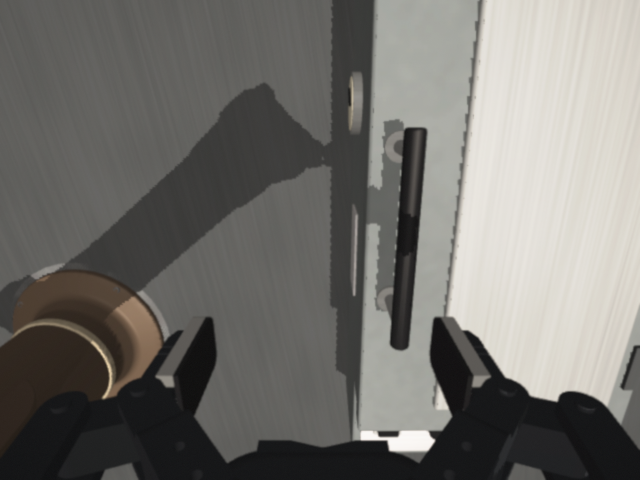

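The handle bar runs from about (415,129) to (400,348), well clear of the fingers. I'll compute its centre and direction.

```bash
python3 - <<'E'
from h import *
p=np.load("w2.npy",allow_pickle=True).item()
a,b=[onplane(p,q,.259) for q in [(415,130),(400,347)]]
d=a-b;m=(a+b)/2;print(m,np.linalg.norm(d),np.degrees(np.arctan2(-d[0],d[1])),np.degrees(np.arctan2(d[0],-d[1])),world(-.105,0,.259))
E
```

```text
[0.44238554 0.17062347 0.259     ] 0.1502251126888798 -8.86177511885056 171.13822488114943 [0.44143608 0.17289707 0.259     ]
```

```bash
cat > lift.py <<'E'
from h import *; from bench import manip
yaw=np.radians(-9.0);ex=np.array([np.cos(yaw),np.sin(yaw),0]);ey=np.array([-ex[1],ex[0],0])
BAR=np.array([.442,.172,.259]);H=BAR+.238*ex-[0,0,.063]
R0=R.from_euler("z",yaw+np.pi/2)*R.from_euler("x",np.pi);P0=BAR-[0,0,.008]
def pose(th):
    r=R.from_rotvec(th*ey);return H+r.apply(P0-H),(r*R0).as_rotvec()
def show(tag):
    s=manip.read_state();print(tag,round(s["time"],2),(s["tcp_pos"]-pose(0)[0]).round(4),s["wrist_force"].round(1),round(s["grip_width"],4),round(s["grip_force"],1));return s
E
python3 - <<'E'
from lift import *
p,o=pose(0)
manip.move_to(p+[0,0,.07],o)
print(manip.movel(p,o,feed=.06,f_stop=15));manip.dwell(.2);show("down")
manip.close(80);manip.dwell(.2);show("closed")
E
```

```text
False
down 17.7 [0.0001 0.     0.0003] [ 1.4 -0.2  0.3] 0.0854 0.0
closed 18.57 [-0.0004  0.0001  0.0002] [-4.1 -0.4  5.4] 0.0116 77.9
```

```bash
python3 - <<'E'
from lift import *
for th in (.008,.016,.024,.032,.042,.055):
    manip.movel(*pose(th),feed=.012);s=show(th)
E
```

```text
0.008 18.89 [-0.0001  0.      0.0013] [-2.8  1.9 -5.8] 0.0113 78.0
0.016 19.21 [ 0.0003 -0.0001  0.0033] [ -3.    2.3 -10.4] 0.0114 78.0
0.024 19.52 [ 0.0012 -0.0002  0.0063] [-6.5  0.9 -1.3] 0.0116 79.5
0.032 19.84 [ 0.0017 -0.0003  0.0083] [-6.7  1.2 -2.8] 0.0117 79.4
0.042 20.19 [ 0.0022 -0.0004  0.0105] [-5.5  2.2 -3.7] 0.0117 79.3
0.055 20.61 [ 0.0031 -0.0005  0.0135] [-5.2  2.6 -4.5] 0.0116 79.3
```

```bash
python3 - <<'E'
from lift import *
for th in (.075,.095,.12):
    manip.movel(*pose(th),feed=.02);show(th)
manip.dwell(.5);show("rest")
for n in ("scene","wrist"): 
    p=manip.camera_params(n);im=manip.camera(n);cv2.imwrite(f"pics/{n}3.png",im[:,:,::-1])
    if n=="scene": a=cv2.resize(im[150:310,240:440,::-1],(800,640),interpolation=cv2.INTER_CUBIC)[:600]; cv2.imwrite("pics/s3.png",a)
E
```

```text
0.075 21.0 [ 0.0045 -0.0007  0.0182] [-6.1  2.6 -3.7] 0.0118 79.3
0.095 21.39 [ 0.006  -0.001   0.0228] [-6.6  1.6 -3.4] 0.0113 79.3
0.12 21.85 [ 0.008  -0.0013  0.0286] [-6.5  1.9 -3. ] 0.0116 79.3
rest 22.35 [ 0.0079 -0.0013  0.0286] [-6.2  0.4 -4.2] 0.0119 79.3
```

View pics/s3.png

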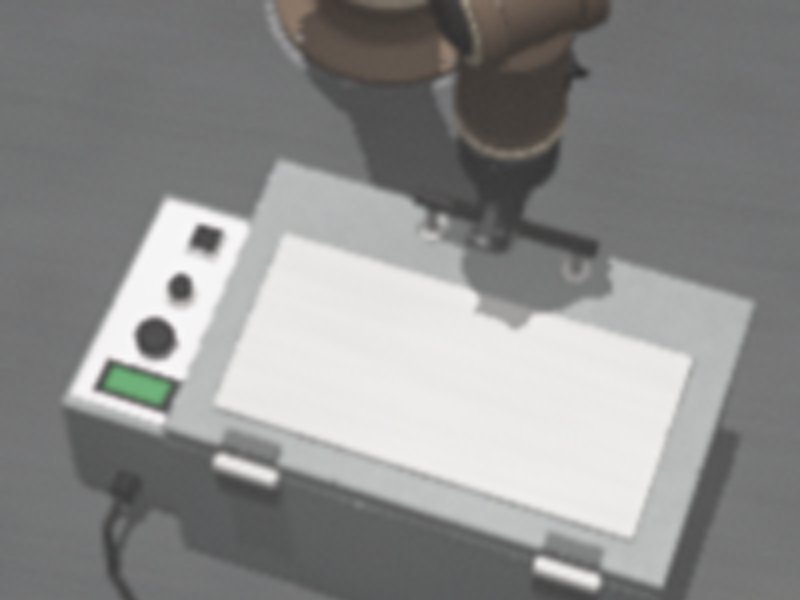

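View pics/wrist3.png

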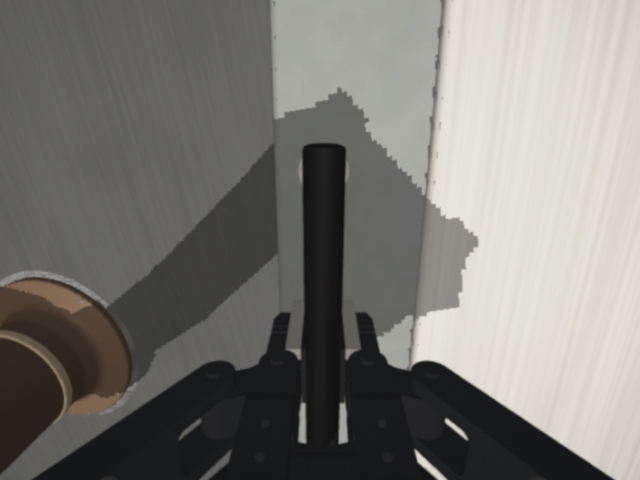

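The scene crop shows the lid's front corners about 7 px higher than before, which fits a gap of roughly 3 cm. The wrist view shows the bar between the pads, with its end at (323,147). I'll check that number quickly and hand in if it agrees.

```bash
python3 - <<'E'
from lift import *
p=manip.camera_params("scene")
f=240/np.tan(np.radians(p["fov_y"]/2));K=np.array([[f,0,p["cx"]],[0,f,p["cy"]],[0,0,1]])
def proj(X):
    c=R.from_rotvec(p["orientation"]).inv().apply(X-p["position"])*[1,-1,-1]
    return cv2.projectPoints(c[None],np.zeros(3),np.zeros(3),K,np.array(p["distortion"]))[0].ravel()
# lid edge shift along image column near the front-right(scene) and front-left corners, by optical flow
a,b=[cv2.imread(f"pics/{n}.png",0) for n in("scene0","scene3")]
for y in (.202,-.202):
    C=[proj(H+R.from_rotvec(t*ey).apply(-.26*ex+y*ey+[0,0,.018])) for t in(0,.06,.12,.19)]
    q,st,e=cv2.calcOpticalFlowPyrLK(a,b,np.float32([[C[0]]]),None,winSize=(13,13))
    print(C[0].round(1),"predicted shifts .06/.12/.19:",[(c-C[0]).round(1).tolist() for c in C[1:]],"seen",(q[0,0]-C[0]).round(1),st.ravel())
show("now")
E
```

```text
[428.2 228.5] predicted shifts .06/.12/.19: [[0.6, -2.3], [1.1, -4.3], [1.6, -6.4]] seen [ 0.8 -4.2] [1]
[310.  193.7] predicted shifts .06/.12/.19: [[-0.3, -2.4], [-0.7, -4.7], [-1.3, -7.0]] seen [-0.4 -4.3] [1]
now 22.45 [ 0.008  -0.0013  0.0286] [-6.5  1.4 -4. ] 0.0116 79.3
```

The measured lid angle is about 0.115 rad, so I'm handing in.

```bash
python3 -c "
from bench import manip
manip.dwell(.3);print(manip.close_job())"
```

```text
the job is handed in; nothing more can be done
None
```

I pressed heater stop, then fan stop, each fully in and back out, and broke the lid free; the job is handed in with the gripper holding it ajar at about 0.115 rad (a 3 cm gap), though no verdict came back.

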